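Free the thread keeper with the spring-bar fork

TASK

Pick up the forked tool, straddle the brass post of the spring bar on the holder with the red spool, and push the bar along until its lip lets the keeper arm spring up; keep the bar fully pushed for a moment, then take the fork away. Lay the fork flat on the counter and let go. Work the holder with the fork only, never with the hand, and leave the red spool standing in its cup and the blue spool's holder shut.

Things in the scene. Friction and masses are not known exactly. Their poses are not given: they have to be found in the camera images.
- fork: Loose forked tool lying flat on the counter, 174 mm long, 80 g. Dark wooden handle 95 x 18 x 24 mm high (x -50 to +45 mm), then a steel fork head 10 mm thick, centred 12 mm above the underside, 52 mm wide; crotch at x = +97 mm, tine tips at x = +127 mm, gap between tines 28 mm. Origin: underside of the handle, at the grip; x points to the tines, z up.
- red_holder: White fixed holder with the red spool, red cup and red dot. Origin: underside centre, on the counter; z up. Base 105 x 125 x 12 mm (x -45 to +60, y -66 to +58 mm). The spring bar lies along x at y = -45 mm, 45 mm up; its guide lug (14 mm wide) begins at x = -42 mm. Grey metal keeper arm (12 mm wide) over the spool, along y, 60 to 68 mm up, its nose under the bar's brass lip (y = -45 mm, top 74 mm up).
- red_post (a point): Middle (58 mm up) of the upright brass post on the near end of the red holder's spring bar, at x = -85, y = -45 mm from the holder's origin. 8 mm thick, 11 mm at its cap, standing free from 30 to 87 mm above the counter. Axes as the holder's: push it toward +x to slide the bar.
- red_bar (a joint): Slide of the red holder's spring bar, m: 0 at rest, up to 0.013 pushed fully to +x; spring 1.6 N at rest to 4.2 N at the stop; it returns by itself when released. The lip clears the keeper arm at about 0.009.
- red_arm (a joint): Red holder's keeper arm, rad: 0 shut, 1.3 sprung up. Hinged at the holder's y = +46 mm side; once free it rises by itself to about 160 mm height on that side and stays up.
- red_spool: Spool of red thread, 28 mm wide and 42 mm high, loose in a 6 mm deep cup at the red holder's centre, 12 mm above the counter. Origin: centre of its underside.
- blue_arm (a joint): Keeper arm of the other, identical holder, which holds the blue spool in a blue cup, rad: 0 shut. To be left shut.

How it is judged:
By the outcome, as a careful person would: the job done as asked, in the order asked, and still so for the second after the job is handed in, with the robot touching nothing.
It also fails if it takes over 51 s, if anything falls off the work surface, if the arm or the gripper's body presses on something with over 40 N, if the wrist force passes 120 N, or if a joint passes its speed limit or range.

ROBOT

A 6-joint arm with a two-finger parallel gripper is mounted at the origin on a cart in front of the work surface, level with it; the furniture and walls round the work are solid. World frame = base frame: x ahead of the robot, y to its left, z up, the work surface at z = 0. Lengths are in m, angles in degrees, forces in N, time in s.
With the tool pointing down it reaches from about 0.325 to 0.75 m from the base axis. Payload 7.6 kg.
Tool frame: the origin (TCP) lies on the centre line of the jaws, within the pads' length; the fingertips stand 25 mm ahead of it and the grasp point (between the pads) lies 6 mm ahead of it; z points along the fingers, y is the line along which they close (so a half turn about z gives the same grasp; the last joint's range is limited). The gripper opens to 85 mm and grips with 20 to 120 N. Pads are 22 mm wide; open, the fingers measure 114 mm over their backs; the gripper's body (76 mm by 85 mm) begins 54 mm behind the grasp point. The pads swing forward as they close: fully open they stand 13 mm farther back than shut.
Start: joints at [71.717, 2.991, 80.254, -0, 96.75, -4.028], TCP at [0.129, 0.509, 0.256] pointing down, gripper open.
Joint ranges: [-166.34, 166.34], [-52.06, 124.39], [6.96, 135.62], [-60.46, 240.46], [14.63, 156.25], [-167.68, 167.68]. Speed limits (degrees/s): [147.25, 147.25, 172.46, 180, 180, 180].

INTERFACE

Orientations are given as a 3x3 rotation matrix whose columns are the frame's x, y, z axes.
In Python, from bench import readout, vision, robot gives the robot as it stands. The module is installed in compiled form; this text tells all that it offers.
- The arm moves only by the shell command python3 -m pendant 'ROWS' [FORCE]. ROWS is a JSON object of lists of equal length, an entry for each row: "travel": the shift along the tool's x, y, z in cm, a list of three; "rot": the turn, a rotation vector about the tool's x, y, z in degrees, a list of three; "gripper": the opening, from -1 (shut) to 1 (fully open), so that 0 is half open. In form: {"travel": [[dx, dy, dz], ...], "rot": [[rx, ry, rz], ...], "gripper": [gripper, ...]}. A call has 1 to 8 rows; each row shifts and turns the commanded pose from where the row before left it, along the tool's axes as they then stand; what a row does not reach is not made up. A row lasts 1/8 s, in which the tool goes at most 62.5 mm and 10.7 degrees, less where a joint would pass 70% of its speed; a pose out of reach is approached as far as the arm can. A call is refused whole if a number of a shift passes 6.25 or a number of a turn 10.7, either way. A call with a gripper value outside its range is refused whole. The fingers move at their own pace and stop on an object; FORCE is the grip in N (left out, the last holds). Time passes only in rows, so rows that do not move let the fingers close. It gives the time, the measured TCP pose, the force, the opening and the grip force at its end, in the units of the state.
- readout.get_obs(): the state, without advancing time (a new reading comes with each control period).
- vision.capture(name): name is "side" or "top" or "wrist"; returns the picture (400x640x3 uint8, red, green, blue); there is no depth.
- vision.get_calibration(name): a dict with "mtx" (3x3 intrinsics, pixels), "view" (4x4, takes a point from world to camera coordinates). Camera axes: x right, y up, looking along -z (the intrinsics and any distortion apply to the point x, -y, -z); pixel columns grow to the right and rows downward; lengths in m; the calibration is good to about 2 mm. A picture is of the moment at which its call begins: read the wrist's pose just before it. get_calibration takes no time and is no camera call; for the wrist camera it gives the pose at the moment of the call.
- robot.finish_job(): hands the job in; it is judged then, once.
The state is a dict: "time": time; "joint_positions": joint angles; "joint_vel": joint speeds; "tau": joint torques, N m; "tool_pos": TCP position; "tcp_rot": TCP orientation; "ft_force": force on the tool from outside, world axes, zero at the start; "wrist_torque": the same for the moment, N m; "finger_gap": opening from 0.0 (shut) to 1.0 (fully open); "finger_force": force on a finger pad.
Only numpy, scipy, OpenCV 4.12 (cv2) and the standard library are available. Lean on these libraries where they do the work, as an engineer would, in place of code of your own. Each camera call takes 0.05 s, during which the arm holds its last target. There are 200 camera calls.

## Working session

There is one attempt and no reset: what is moved stays moved. The work goes in short steps, Python scripts to look and compute and a shell command to move; the robot and the scene stay as the last step left them, time stands still between calls to the robot, and variables do not carry over. Pictures are saved under pics/ and viewed, at most 13 in all, crops included, and the job is handed in when it is done.

```bash
mkdir -p pics; python3 - <<'E'
from bench import readout, vision, robot
import cv2,numpy as np
o=readout.get_obs()
print({k:np.round(v,3).tolist() for k,v in o.items()})
for n in ("side","top"):
    im=vision.capture(n); cv2.imwrite(f"pics/{n}0.png",im[:,:,::-1])
    c=vision.get_calibration(n); print(n,np.round(c["mtx"],1).tolist(),np.round(c["view"],4).tolist(),[k for k in c])
E
```

```text
{'time': 0.0, 'joint_positions': [71.716, 3.027, 80.313, -0.001, 96.75, -4.028], 'joint_vel': [-0.025, 0.051, 0.044, 0.09, -0.017, 0.056], 'tau': [-0.001, -38.167, -36.019, 0.0, 0.006, -0.0], 'tool_pos': [0.129, 0.509, 0.255], 'tcp_rot': [[-0.969, 0.246, -0.0], [0.246, 0.969, -0.001], [0.0, -0.002, -1.0]], 'ft_force': [-0.462, -0.148, 0.496], 'wrist_torque': [-0.025, -0.029, -0.009], 'finger_force': 0.0, 'finger_gap': 0.999}
side [[509.3, 0.0, 315.7], [0.0, 509.3, 197.2], [0.0, 0.0, 1.0]] [[0.9594, -0.2819, -0.0067, -0.5494], [0.1911, 0.6326, 0.7505, -0.18], [-0.2074, -0.7214, 0.6608, -0.902], [0.0, 0.0, 0.0, 1.0]] ['mtx', 'view']
top [[371.0, 0.0, 318.0], [0.0, 371.0, 200.8], [0.0, 0.0, 1.0]] [[-0.0139, -0.9996, -0.0229, 0.0096], [0.9975, -0.0155, 0.0694, -0.5621], [-0.0697, -0.0219, 0.9973, -0.9341], [0.0, 0.0, 0.0, 1.0]] ['mtx', 'view']
```

View pics/top0.png

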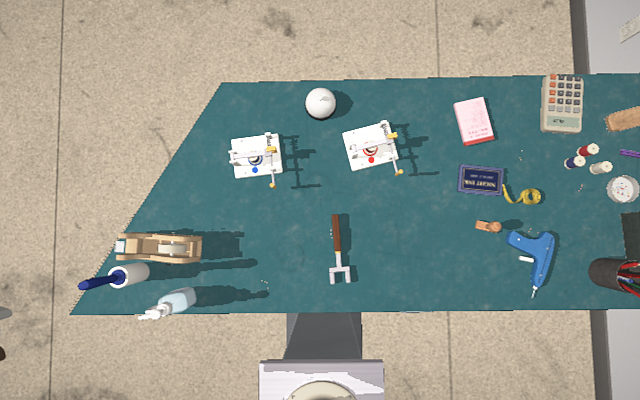

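View pics/side0.png

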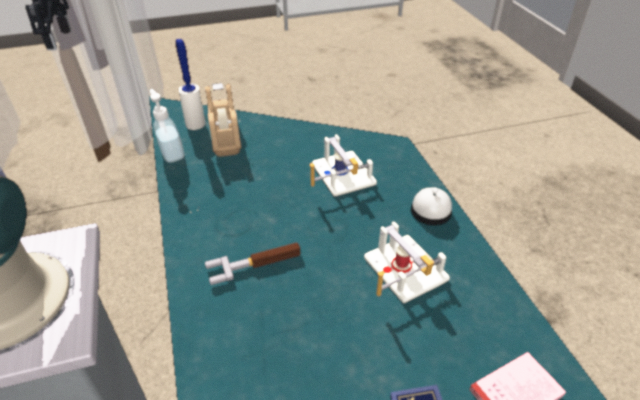

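The top view shows the fork at about (337,248) with its tines toward the robot, the red holder at (371,145) with its post at about (400,172), and the blue holder at (256,157). The side view shows the red post at about (380,283) and the fork at (255,262). I'll zoom in on both next.

```bash
cat > h.py <<'E'
import numpy as np,cv2
from bench import readout, vision
def ray(n,uv):
    c=vision.get_calibration(n);V=c["view"];R=V[:3,:3]
    p=np.linalg.inv(c["mtx"])@np.array([uv[0],uv[1],1.0])
    return -R.T@V[:3,3], R.T@np.array([p[0],-p[1],-p[2]])
def plane(n,uv,z):
    o,d=ray(n,uv); return o+d*(z-o[2])/d[2]
def tri(a,b):
    o,d=ray(*a);p,e=ray(*b);s=np.linalg.lstsq(np.c_[d,-e],p-o,rcond=None)[0]
    A=o+d*s[0];B=p+e*s[1];return (A+B)/2,np.linalg.norm(A-B)
def proj(n,P):
    c=vision.get_calibration(n);q=c["view"]@np.r_[P,1];p=c["mtx"]@np.array([q[0],-q[1],-q[2]]);return p[:2]/p[2]
def deg(v): return np.degrees(np.arctan2(v[1],v[0]))
E
python3 - <<'E'
from h import *
t=cv2.imread("pics/top0.png");s=cv2.imread("pics/side0.png")
a=cv2.resize(t[115:185,335:415],None,fx=7,fy=7,interpolation=cv2.INTER_CUBIC)[:,:400*2]
b=cv2.resize(s[215:305,355:455],None,fx=6,fy=6,interpolation=cv2.INTER_CUBIC)
cv2.imwrite("pics/ta.png",a);cv2.imwrite("pics/sa.png",b)
# fork masks
for n,im,(x0,x1,y0,y1) in (("top",t,(320,360,205,292)),("side",s,(195,310,235,292))):
    c=im[y0:y1,x0:x1].astype(int)
    B,G,R=c[...,0],c[...,1],c[...,2]
    w=(R>B+25)&(R>G+15); st=(R>120)&(abs(R-B)<50)&~w
    for nm,m in(("wood",w),("steel",st)):
        v,u=np.nonzero(m); r=cv2.minAreaRect(np.c_[u+x0,v+y0].astype(np.float32)); print(n,nm,len(u),np.round(u.mean()+x0,1),np.round(v.mean()+y0,1),np.round(cv2.boxPoints(r),1).tolist())
E
```

```text
top wood 252 336.0 233.3 [[331.20001220703125, 214.39999389648438], [337.79998779296875, 213.89999389648438], [340.70001220703125, 252.60000610351562], [334.20001220703125, 253.10000610351562]]
top steel 309 338.7 268.8 [[325.1000061035156, 229.39999389648438], [345.70001220703125, 227.6999969482422], [350.29998779296875, 282.5], [329.70001220703125, 284.20001220703125]]
side wood 633 273.6 254.8 [[246.3000030517578, 255.6999969482422], [297.29998779296875, 241.8000030517578], [300.6000061035156, 253.89999389648438], [249.60000610351562, 267.79998779296875]]
side steel 567 225.0 267.7 [[204.0, 261.1000061035156], [247.0, 249.60000610351562], [253.10000610351562, 272.6000061035156], [210.10000610351562, 284.0]]
```

View pics/ta.png

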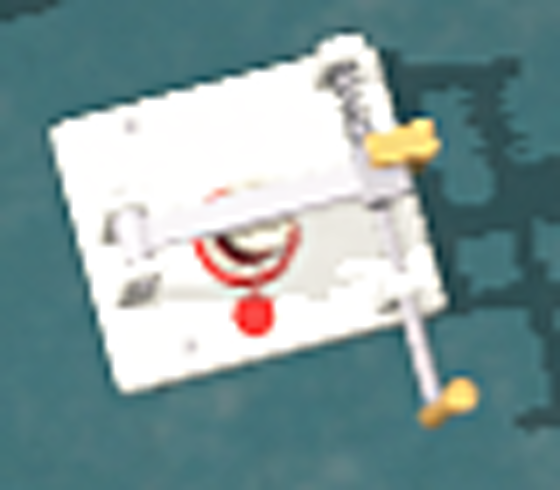

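View pics/sa.png

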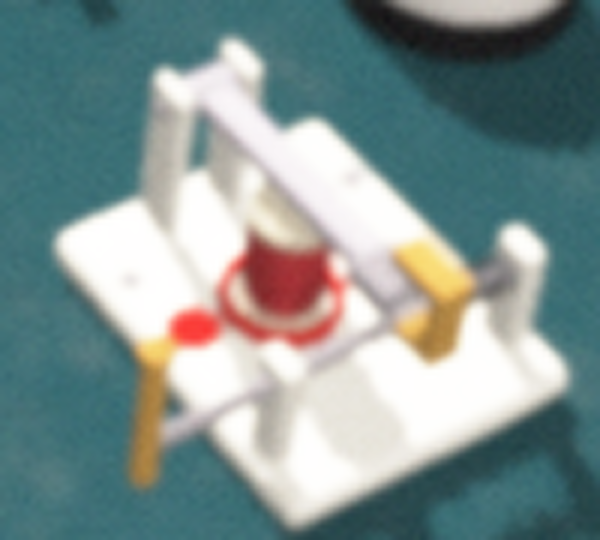

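The top crop shows the base corners at about (50,130), (120,392) and (445,303) in crop pixels, with the post cap at (462,393). The side crop shows the post's cap at (155,345) and its foot at (143,485).

```bash
python3 - <<'E'
from h import *
np.set_printoptions(precision=4,suppress=True)
T=lambda x,y:("top",(x/7+335-.43,y/7+115-.43)); S=lambda x,y:("side",(x/6+355-.42,y/6+215-.42))
print("cap",tri(T(462,393),S(155,345)),"foot",tri(T(432,415),S(143,485)))
for nm,f,pts in(("t",T,[(120,392),(445,303),(50,130)]),("s",S,[(58,245),(295,528),(568,375)])):
    P=[plane(*f(*p),.011) for p in pts]; print(nm,*P)
    if nm=="t": print("yaw",deg(P[0]-P[1])-90,deg(P[2]-P[0]),"len",np.linalg.norm(P[0]-P[1]),np.linalg.norm(P[0]-P[2]))
    else: print("yaw",deg(P[0]-P[1])-90,deg(P[2]-P[1]),"len",np.linalg.norm(P[0]-P[1]),np.linalg.norm(P[1]-P[2]))
# fork handle
a=plane("top",(334.5,214.1),.024);b=plane("top",(337.4,252.9),.02);print("fork top",a,b,deg(b-a),np.linalg.norm(a-b))
c=plane("side",(299,247.9),.018);d=plane("side",(248,261.7),.018);print("fork side",c,d,deg(d-c),np.linalg.norm(c-d))
print("wood c",plane("top",(336,233.3),.022), tri(("top",(336,233.3)),("side",(273.6,254.8))))
print(plane("top",(334.5,282.5),.015),plane("top",(346.8,281.5),.015),proj("top",[.129,.509,.256]))
E
```

```text
cap (array([ 0.6259, -0.1987,  0.0851]), np.float64(0.0017350681303530781)) foot (array([ 0.6268, -0.1998,  0.0249]), np.float64(0.0018365209492253332))
t [ 0.6403 -0.0874  0.011 ] [ 0.6715 -0.2087  0.011 ] [ 0.7397 -0.0633  0.011 ]
yaw 14.452202818279702 13.669758287669206 len 0.12520970600433048 0.10232537526464992
s [ 0.64   -0.0951  0.011 ] [ 0.6669 -0.2168  0.011 ] [ 0.7683 -0.1883  0.011 ]
yaw 12.49720613089029 15.68593080220556 len 0.12459378304993189 0.10526825290937361
fork top [ 0.5272 -0.0405  0.024 ] [ 0.4286 -0.0462  0.02  ] -176.6463366583067 0.09882783500260502
fork side [ 0.5258 -0.0475  0.018 ] [ 0.4267 -0.0539  0.018 ] -176.33015162701625 0.09929234475357282
wood c [ 0.4783 -0.0435  0.022 ] (array([ 0.4775, -0.0437,  0.01  ]), np.float64(0.0012478230165841467))
[ 0.3537 -0.0377  0.015 ] [ 0.3559 -0.069   0.015 ] [ 48.912  425.6126]
```

```bash
python3 -m pendant '{"travel":[[0,0,-2],[0,0,-2],[-2.2,-4.1,0],[-2.2,-4.1,0],[-2.2,-4.1,0],[-2.2,-4.1,0],[-2.2,-4.1,0],[-2.2,-4.1,0]],"rot":[[0,0,-8.9],[0,0,-8.9],[0,0,0],[0,0,0],[0,0,0],[0,0,0],[0,0,0],[0,0,0]],"gripper":[0,0,0,0,0,0,0,0]}' 60
python3 -m pendant '{"travel":[[-2.2,-4.1,0],[-2.2,-4.1,0],[-2.2,-4.1,0],[-2.2,-4.1,1],[-2.2,-4.1,3],[-2.2,-4.1,4],[-2.2,-4.1,4],[0,0,0]],"rot":[[0,0,0],[0,0,0],[0,0,0],[0,0,0],[0,0,0],[0,0,0],[0,0,0],[0,0,0]],"gripper":[0,0,0,0,0,0,0,0]}'
cat >st.py <<'E'
from h import *
import sys
np.set_printoptions(precision=4,suppress=True)
def err(target,psi):
    o=readout.get_obs();R=o["tcp_rot"];R=np.array(R)
    print("t",round(float(o["time"]),2),"pos",np.array(o["tool_pos"]),"psi",deg(R[:,0]),"z",R[:,2],"gap",o["finger_gap"],"F",np.array(o["ft_force"]),"gf",o["finger_force"])
    print("travel cm",R.T@(np.array(target)-o["tool_pos"])*100,"rz",-((psi-deg(R[:,0])+180)%360-180),"j6",o["joint_positions"][5])
if __name__=="__main__": err([float(a) for a in sys.argv[1:4]],float(sys.argv[4]))
E
python3 st.py .4755 -.0457 .1 183.5
python3 - <<'E'
from h import *
im=vision.capture("wrist");cv2.imwrite("pics/w1.png",im[:,:,::-1])
E
```

```text
time: 1.1
tool_pos: [0.2766, 0.2701, 0.296]
tcp_rot: [[-0.998, -0.062, -0.0], [-0.062, 0.998, -0.0], [0.0, -0.0, -1.0]]
ft_force: [-0.2, 0.1, -0.1]
finger_gap: 0.499
finger_force: 0.0
time: 2.1
tool_pos: [0.4464, -0.0074, 0.1721]
tcp_rot: [[-0.998, -0.058, -0.008], [-0.058, 0.998, 0.001], [0.008, 0.001, -1.0]]
ft_force: [0.3, -0.6, 0.3]
finger_gap: 0.503
finger_force: 0.0
t 2.1 pos [ 0.4464 -0.0074  0.1721] psi -176.67025452999798 z [-0.0081  0.0005 -1.    ] gap 0.50280684544638 F [ 0.2635 -0.5994  0.2783] gf 0.0
travel cm [-2.7375 -4.0017  7.1849] rz -0.17025452999791924 j6 -99.00774542407267
```

View pics/w1.png

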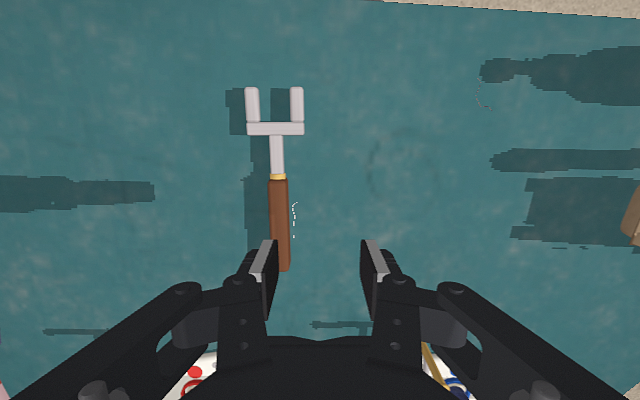

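The wrist view shows the fork clearly, with the handle running from about (279,178) to (284,270) and the tines at the top. I'll measure it here before the grasp.

```bash
python3 - <<'E'
from h import *
im=cv2.imread("pics/w1.png").astype(int);x0,x1,y0,y1=262,300,80,275
c=im[y0:y1,x0:x1];B,G,R=c[...,0],c[...,1],c[...,2]
w=(R>B+25)&(R>G+20)
P=[]
for v in range(185-y0,232-y0,4):
    u=np.nonzero(w[v])[0]; P.append([u.min()+x0,u.max()+x0,v+y0])
print(P[::3])
a=plane("wrist",(np.mean(P[0][:2]),P[0][2]),.024);b=plane("wrist",(np.mean(P[-1][:2]),P[-1][2]),.024)
print(a,b,deg(a-b))
for uv in((252,87),(297,87)):print("tip",plane("wrist",uv,.017))
for uv in((276,134),):print("crotch",plane("wrist",(276,122),.017))
print("hend",plane("wrist",(284,270),.024),"hfront(45..)",plane("wrist",(279,180),.024))
E
python3 st.py .4755 -.0457 .1 183.5
```

```text
[[np.int64(268), np.int64(287), 185], [np.int64(268), np.int64(287), 197], [np.int64(269), np.int64(288), 209], [np.int64(270), np.int64(288), 221]]
[ 0.43958051 -0.04448895  0.024     ] [ 0.48337105 -0.04205386  0.024     ] -176.8171895550674
tip [ 0.35451415 -0.06969087  0.017     ]
tip [ 0.35213226 -0.03026085  0.017     ]
crotch [ 0.38292461 -0.04804412  0.017     ]
hend [ 0.52750155 -0.03593615  0.024     ] hfront(45..) [ 0.43473935 -0.04320228  0.024     ]
t 2.15 pos [ 0.447  -0.0062  0.1745] psi -176.59360656930843 z [-0.0044  0.0007 -1.    ] gap 0.4967451309441367 F [-0.4526  0.0481 -0.146 ] gf 0.0
travel cm [-2.6447 -4.1184  7.4313] rz -0.0936065693084629 j6 -98.94750524007488
```

```bash
python3 -m pendant '{"travel":[[-1.5,-1.9,2],[-1.5,-1.9,2],[0,0,2],[0,0,1.5],[0,0,0],[0,0,0]],"rot":[[0,0,0],[0,0,0],[0,0,0],[0,0,0],[0,0,0],[0,0,0]],"gripper":[0,0,0,0,0,0]}' >/dev/null
python3 st.py .479 -.043 .030 183.4
```

```text
t 2.9 pos [ 0.4805 -0.0411  0.1025] psi -176.415281375566 z [ 0.0019 -0.0002 -1.    ] gap 0.49813922403007177 F [-0.2819  0.1305  0.4384] gf 0.0
travel cm [ 0.1701 -0.1742  7.2491] rz 0.18471862443402642 j6 -102.87459804366945
```

```bash
python3 -m pendant '{"travel":[[0.15,-0.18,2.5],[0,0,2.5],[0,0,1.5],[0,0,0.7],[0,0,0],[0,0,0]],"rot":[[0,0,0.2],[0,0,0],[0,0,0],[0,0,0],[0,0,0],[0,0,0]],"gripper":[0,0,0,0,0,0]}' >/dev/null
python3 st.py .479 -.043 .030 183.4
python3 -m pendant '{"travel":[[0,0,0],[0,0,0],[0,0,0],[0,0,0],[0,0,0],[0,0,0],[0,0,0],[0,0,0]],"rot":[[0,0,0],[0,0,0],[0,0,0],[0,0,0],[0,0,0],[0,0,0],[0,0,0],[0,0,0]],"gripper":[-1,-1,-1,-1,-1,-1,-1,-1]}' 80 >/dev/null
python3 st.py .479 -.043 .030 183.4
```

```text
t 3.65 pos [ 0.4792 -0.0434  0.0302] psi -176.64961340368123 z [ 0.0017 -0.0002 -1.    ] gap 0.5007841917029495 F [-0.0872 -0.2287  1.1232] gf 0.0
travel cm [0.0193 0.0455 0.0225] rz -0.04961340368117817 j6 -102.93382991396356
t 4.65 pos [ 0.4791 -0.0435  0.0301] psi -176.6556588486288 z [ 0.0015 -0.0002 -1.    ] gap 0.1896515907249618 F [-0.149   0.2233  4.931 ] gf 80.60213327407837
travel cm [0.0122 0.0483 0.0142] rz -0.05565884862880921 j6 -102.93154925123005
```

```bash
python3 -m pendant '{"travel":[[0,0,-2],[0,0,-4],[0,0,-4],[0,0,-2],[0,0,0],[0,0,0],[0,0,0],[0,0,0]],"rot":[[0,0,0],[0,0,0],[0,0,0],[0,0,0],[0,0,5],[0,0,10],[0,0,10],[0,0,10]],"gripper":[-1,-1,-1,-1,-1,-1,-1,-1]}' >/dev/null
python3 -m pendant '{"travel":[[0,0,0],[0,0,0],[0,0,0],[0,0,0],[0,0,0],[0,0,0],[0,0,0],[0,0,0]],"rot":[[0,0,10],[0,0,10],[0,0,10],[0,0,10],[0,0,10],[0,0,10],[0,0,10],[0,0,10]],"gripper":[-1,-1,-1,-1,-1,-1,-1,-1]}' >/dev/null
python3 -m pendant '{"travel":[[0,0,0],[0,0,0],[0,0,0],[0,0,0],[0,0,0],[0,0,0],[0,0,0],[0,0,0]],"rot":[[0,0,10],[0,0,10],[0,0,10],[0,0,10],[0,0,9],[0,0,5],[0,0,0],[0,0,0]],"gripper":[-1,-1,-1,-1,-1,-1,-1,-1]}' >/dev/null
python3 st.py .4805 -.2353 .15 14
```

```text
t 7.65 pos [ 0.4785 -0.0434  0.1491] psi 14.442496248461584 z [-0.0002  0.0001 -1.    ] gap 0.19095737048222827 F [ 0.6647  0.0862 -0.7479] gf 79.81724739074707
travel cm [-4.5918 18.6352 -0.0887] rz 0.44249624846159463 j6 65.96781504538197
```

```bash
python3 -m pendant '{"travel":[[-1,2.6,0],[-1,3.2,0],[-1,3.2,0],[-1,3.2,0],[-1,3.2,0],[-1,3.2,0],[0,0,0],[0,0,0]],"rot":[[0,0,0.4],[0,0,0],[0,0,0],[0,0,0],[0,0,0],[0,0,0],[0,0,0],[0,0,0]],"gripper":[-1,-1,-1,-1,-1,-1,-1,-1]}' >/dev/null
python3 st.py .4805 -.2353 .15 14
python3 - <<'E'
from h import *
for n in("wrist","side","top"):
    cv2.imwrite(f"pics/{n}2.png",vision.capture(n)[:,:,::-1])
w=cv2.imread("pics/wrist2.png");s=cv2.imread("pics/side2.png")[190:330,250:470]
cv2.imwrite("pics/s2c.png",cv2.resize(s,None,fx=3.5,fy=3.5,interpolation=cv2.INTER_CUBIC))
E
```

```text
t 8.65 pos [ 0.4653 -0.2379  0.149 ] psi 13.979808536985338 z [-0.0004  0.0007 -1.    ] gap 0.18731977036140135 F [ 0.2449  0.0637 -0.445 ] gf 79.8049807548523
travel cm [ 1.5379  0.1107 -0.0954] rz -0.020191463014668898 j6 44.8753622530685
```

View pics/wrist2.png

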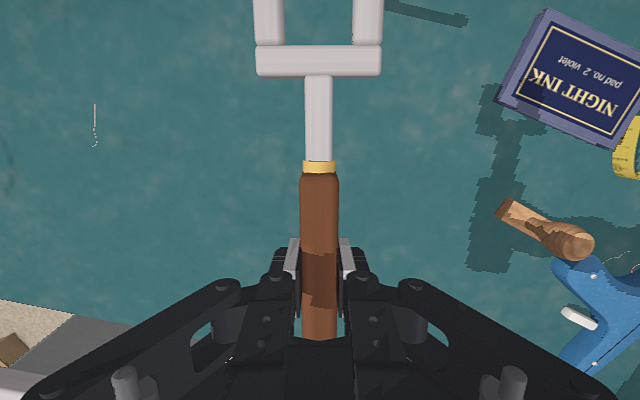

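View pics/s2c.png

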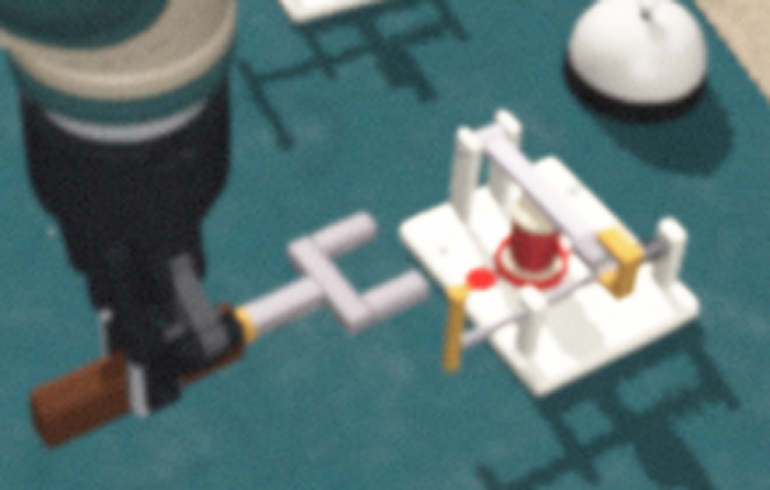

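The wrist view shows the fork squarely held with its crosspiece centred at about (319,60). The side crop shows the tines level, with the post ahead and to the right. I'll check the lateral alignment next.

```bash
python3 - <<'E'
from h import *
np.set_printoptions(precision=4,suppress=True)
z=.149-.030+.017
for uv in((256,62),(382,62),(319,170),(319,46)):print("w",uv,plane("wrist",uv,z))
S=lambda x,y:(x/3.5+250-.36,y/3.5+190-.36)
# tine tips in side: predicted vs seen
u=np.array([np.cos(np.radians(14)),np.sin(np.radians(14)),0]);n=np.array([-u[1],u[0],0])
o=np.array([.4653,-.2379,.149-.030+.012])
for nm,q in(("tipL",o+.127*u+.020*n),("tipR",o+.127*u-.020*n)):
    for c in("side","top"):print(nm,c,proj(c,q))
print("seen side",S(372,222),S(424,284))
t=cv2.imread("pics/top2.png")
cv2.imwrite("pics/t2c.png",cv2.resize(t[110:240,330:450],None,fx=4.6,fy=4.6,interpolation=cv2.INTER_CUBIC))
E
```

```text
w (256, 62) [ 0.5479 -0.1898  0.136 ]
w (382, 62) [ 0.5604 -0.2398  0.136 ]
w (319, 170) [ 0.5109 -0.2256  0.136 ]
w (319, 46) [ 0.5599 -0.2134  0.136 ]
tipL side [355.573  253.7083]
tipL top [400.1927 186.6099]
tipR side [370.2012 270.5218]
tipR top [417.2888 182.0779]
seen side (355.92571428571426, 253.06857142857143) (370.7828571428571, 270.7828571428571)
```

View pics/t2c.png

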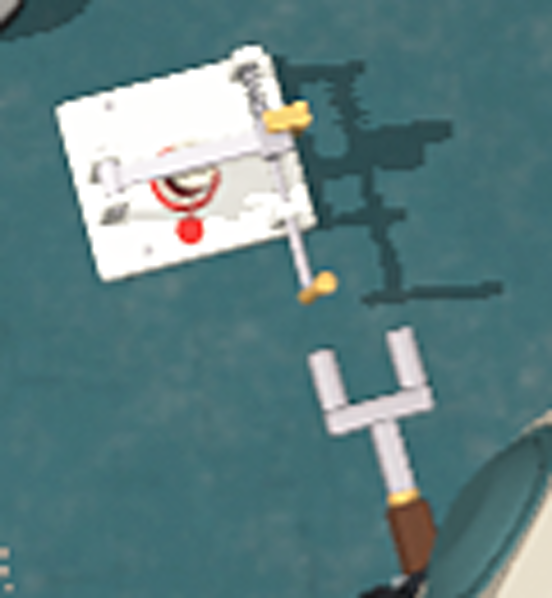

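```bash
python3 -m pendant '{"travel":[[0,0,2],[0,0.1,3],[0,0,2.2],[0,0,0],[1.5,0,0],[2,0,0],[2,0,0],[0,0,0]],"rot":[[0,0,0],[0,0,0],[0,0,0],[0,0,0],[0,0,0],[0,0,0],[0,0,0],[0,0,0]],"gripper":[-1,-1,-1,-1,-1,-1,-1,-1]}' >/dev/null
python3 -m pendant '{"travel":[[0,0,0]],"rot":[[0,0,0]],"gripper":[-1]}'>/dev/null
python3 st.py .528 -.2234 .076 14
python3 - <<'E'
from h import *
s=vision.capture("side")[200:330,280:450,::-1];t=vision.capture("top")[110:210,340:440,::-1]
a=cv2.resize(s,(523,400),interpolation=cv2.INTER_CUBIC);b=cv2.resize(t,(270,270),interpolation=cv2.INTER_CUBIC)
k=np.zeros((400,793,3),np.uint8);k[:,:523]=a;k[:270,523:]=b;cv2.imwrite("pics/c3.png",k)
E
```

```text
t 9.93 pos [ 0.5192 -0.2261  0.0779] psi 13.968771816067715 z [ 0.0006 -0.0004 -1.    ] gap 0.18605868611918414 F [-0.0802 -0.1069 -0.7632] gf 79.79840040206909
travel cm [ 0.9176 -0.0481  0.1861] rz -0.031228183932284992 j6 48.76673866697982
```

View pics/c3.png

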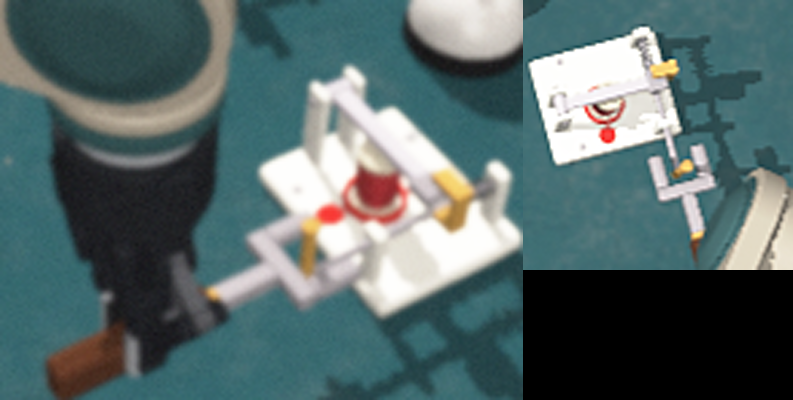

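The combined picture shows the post standing between the tines just ahead of the crotch. I'll push slowly and watch the force.

```bash
python3 -m pendant '{"travel":[[0.4,0,0],[0.4,0,0],[0.3,0,0],[0.3,0,0],[0,0,0],[0,0,0]],"rot":[[0,0,0],[0,0,0],[0,0,0],[0,0,0],[0,0,0],[0,0,0]],"gripper":[-1,-1,-1,-1,-1,-1]}' >/dev/null
python3 st.py .5406 -.2203 .078 14
python3 -m pendant '{"travel":[[0.3,0,0],[0.2,0,0],[0.1,0,0],[0,0,0],[0,0,0]],"rot":[[0,0,0],[0,0,0],[0,0,0],[0,0,0],[0,0,0]],"gripper":[-1,-1,-1,-1,-1]}' >/dev/null
python3 st.py .5406 -.2203 .078 14
```

```text
t 10.78 pos [ 0.5325 -0.2228  0.0772] psi 13.935741048116926 z [-0.0001 -0.     -1.    ] gap 0.19072725027377802 F [-2.502  -0.7379  0.1548] gf 79.92620944976807
travel cm [ 0.8467 -0.051  -0.076 ] rz -0.06425895188306185 j6 49.693482327324894
t 11.4 pos [ 0.5383 -0.2213  0.0773] psi 13.94049315656257 z [-0.0001 -0.     -1.    ] gap 0.19273643144413602 F [-3.9689 -2.9901 -0.1655] gf 79.96286630630493
travel cm [ 0.2463 -0.0464 -0.0741] rz -0.05950684343741841 j6 50.07569951405301
```

```bash
for i in 1 2; do python3 -m pendant '{"travel":[[0.1,0,0],[0.1,0,0],[0,0,0]],"rot":[[0,0,0],[0,0,0],[0,0,0]],"gripper":[-1,-1,-1]}' >/dev/null
python3 st.py .5406 -.2203 .078 14; done
python3 - <<'E'
from h import *
s=vision.capture("side")[160:330,280:450,::-1];t=vision.capture("top")[110:210,340:440,::-1]
a=cv2.resize(s,(400,400),interpolation=cv2.INTER_CUBIC);b=cv2.resize(t,(400,400),interpolation=cv2.INTER_CUBIC)
cv2.imwrite("pics/c4.png",np.hstack([a,b]))
E
```

```text
t 11.78 pos [ 0.5394 -0.2212  0.0771] psi 13.92139127336195 z [-0.0025 -0.0002 -1.    ] gap 0.1898321392587205 F [-9.5063 -4.0475  2.5643] gf 80.13588666915894
travel cm [ 0.1329 -0.0566 -0.0894] rz -0.07860872663803775 j6 50.20198201341164
t 12.15 pos [ 0.54   -0.2212  0.0769] psi 13.88476093886772 z [-0.0061 -0.0005 -1.    ] gap 0.1917806476321878 F [-16.8065  -5.0959   5.2221] gf 80.60319900512695
travel cm [ 0.0814 -0.0752 -0.1142] rz -0.11523906113228577 j6 50.32689051497471
```

View pics/c4.png

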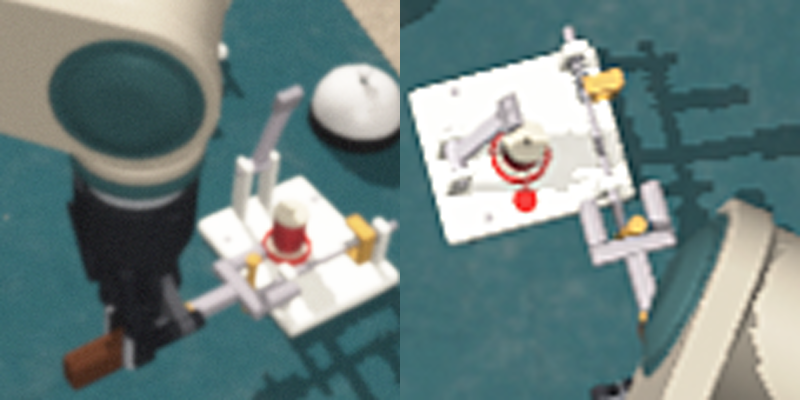

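The keeper arm is up, the bar is against its stop (17 N) and the red spool is standing in its cup. I'll hold, then withdraw straight back.

```bash
python3 -m pendant '{"travel":[[0,0,0],[0,0,0],[0,0,0],[0,0,0],[0,0,0],[0,0,0],[0,0,0],[0,0,0]],"rot":[[0,0,0],[0,0,0],[0,0,0],[0,0,0],[0,0,0],[0,0,0],[0,0,0],[0,0,0]],"gripper":[-1,-1,-1,-1,-1,-1,-1,-1]}' 
python3 -m pendant '{"travel":[[-0.5,0,0],[-0.7,0,0],[-0.7,0,0],[-1.2,0,0],[-2,0,0],[-2.5,0,0],[-2.5,0,0],[-1.5,0,0]],"rot":[[0,0,0],[0,0,0],[0,0,0],[0,0,0],[0,0,0],[0,0,0],[0,0,0],[0,0,0]],"gripper":[-1,-1,-1,-1,-1,-1,-1,-1]}' >/dev/null
python3 -m pendant '{"travel":[[0,0,0],[0,0,0]],"rot":[[0,0,0],[0,0,0]],"gripper":[-1,-1]}' >/dev/null
python3 st.py .43 -.248 .0305 14
```

```text
time: 13.25
tool_pos: [0.54, -0.2212, 0.0769]
tcp_rot: [[0.971, 0.24, -0.006], [0.24, -0.971, -0.0], [-0.006, -0.001, -1.0]]
ft_force: [-16.4, -5.3, 4.6]
finger_gap: 0.194
finger_force: 80.6
t 14.5 pos [ 0.4303 -0.2482  0.0776] psi 13.95714988421362 z [ 0.001  -0.0002 -1.    ] gap 0.19305638565981126 F [ 0.2423 -0.1094 -0.6449] gf 79.78194952011108
travel cm [-0.0306 -0.0325  4.7068] rz -0.04285011578639342 j6 41.78763700296868
```

```bash
python3 -m pendant '{"travel":[[0,0,1.5],[0,0,1.5],[0,0,1],[0,0,0.4],[0,0,0.2],[0,0,0],[0,0,0]],"rot":[[0,0,0],[0,0,0],[0,0,0],[0,0,0],[0,0,0],[0,0,0],[0,0,0]],"gripper":[-1,-1,-1,-1,-1,-1,-1]}' >/dev/null
python3 st.py .43 -.248 .0305 14
python3 - <<'E'
from h import *
s=vision.capture("side")[190:330,210:410,::-1]
cv2.imwrite("pics/c5.png",cv2.resize(s,(600,420),interpolation=cv2.INTER_CUBIC))
E
```

```text
t 15.38 pos [ 0.4299 -0.2484  0.0317] psi 13.942696154601592 z [ 0.0007 -0.0004 -1.    ] gap 0.19065920443662746 F [-0.5254  0.5789 -0.2183] gf 79.78553652763367
travel cm [ 0.0182 -0.0417  0.1206] rz -0.05730384539839406 j6 41.76855983248168
```

```bash
python3 -m pendant '{"travel":[[0,0,0.1],[0,0,0.05],[0,0,0]],"rot":[[0,0,0],[0,0,0],[0,0,0]],"gripper":[-1,-1,-1]}' >/dev/null
python3 st.py .43 -.248 .0305 14
python3 -m pendant '{"travel":[[0,0,0],[0,0,0],[0,0,0],[0,0,0],[0,0,0],[0,0,0],[0,0,0]],"rot":[[0,0,0],[0,0,0],[0,0,0],[0,0,0],[0,0,0],[0,0,0],[0,0,0]],"gripper":[-0.4,-0.3,-0.1,0,0,0,0]}' 20
python3 -m pendant '{"travel":[[0,0,-1],[0,0,-3],[0,0,-5],[0,0,-5],[-2,0,-3],[-2,0,0],[0,0,0],[0,0,0]],"rot":[[0,0,0],[0,0,0],[0,0,0],[0,0,0],[0,0,0],[0,0,0],[0,0,0],[0,0,0]],"gripper":[0,0,0,0,0,0,0,0]}' >/dev/null
python3 st.py .43 -.248 .0305 14
python3 - <<'E'
from h import *
s=vision.capture("side")[100:330,190:450,::-1];t=vision.capture("top")[110:280,220:430,::-1]
a=cv2.resize(s,(400,354),interpolation=cv2.INTER_CUBIC);b=cv2.resize(t,(400,324),interpolation=cv2.INTER_CUBIC)
k=np.zeros((354,800,3),np.uint8);k[:,:400]=a;k[:324,400:]=b;cv2.imwrite("pics/c6.png",k)
E
```

```text
t 15.8 pos [ 0.4298 -0.2483  0.0302] psi 13.943274499503657 z [ 0.0002 -0.0001 -1.    ] gap 0.18800120672639054 F [-2.2422  1.4428  3.7398] gf 80.52446365356445
travel cm [ 0.0295 -0.0282 -0.0341] rz -0.05672550049635561 j6 41.77028419988601
time: 16.68
tool_pos: [0.4297, -0.2483, 0.0298]
tcp_rot: [[0.971, 0.241, 0.0], [0.241, -0.971, 0.0], [0.0, -0.0, -1.0]]
ft_force: [0.7, 0.0, -0.2]
finger_gap: 0.501
finger_force: 0.0
t 17.68 pos [ 0.3911 -0.2577  0.1998] psi 13.941220689421502 z [ 0.0001  0.0003 -1.    ] gap 0.5019680784656214 F [ 0.2841  0.1225 -0.3671] gf 0.0
travel cm [ 4.0051 -0.004  16.9278] rz -0.058779310578501054 j6 38.1463573008862
```

View pics/c6.png

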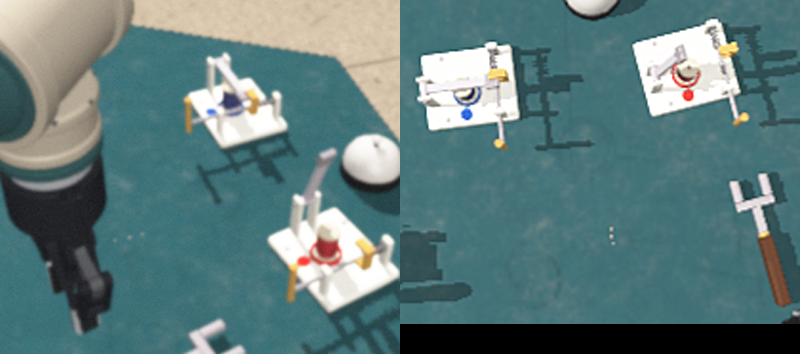

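The picture shows the red keeper arm up, the bar returned and the red spool in its cup. The blue holder is shut and the fork lies flat and free on the counter.

```bash
python3 -c "
from bench import robot; print(robot.finish_job())"
```

```text
the job is handed in; nothing more can be done
None
```

The job is done and handed in at about 18 s: the fork pushed the red bar to its stop and held it about a second, the keeper arm sprang up and stayed up, the red spool stands in its cup, the blue holder is still shut, and the fork lies flat and released on the counter.

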